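# Index the examination turntable one slot on

## Task

Turn the vase on the examination turntable to its next view: with a fingertip press the spring plunger on the turntable's index arm down, keep it down while you push the arm round anticlockwise (seen from above), and let the plunger spring fully back up in the very next slot, one eighth of a turn on. Do not touch or lift the vase, which must ride round standing, and leave the things around the turntable where they are.

Things in the scene. Friction and masses are not known exactly. Their poses are not given: they have to be found in the camera images.
- plunger_top (a point): Centre of the top of the plunger's round black button: 34 mm diameter, top 88 mm above the work surface at rest. It stands on the index arm (aluminium bar sticking out of the platter), 142 mm from the turning axis, moves straight down when pressed and turns with the arm. Site z up, x towards the turning axis.
- lug_ahead (a point): Inner face, 16 mm below the top, of the upright lug on the arm ahead of the button (anticlockwise side). A like lug stands behind the button: inner faces 26 mm from the button's centre (52 mm gap), 6 mm thick, 30 mm wide radially, tops 108 mm above the surface. A shut fingertip fits between them; it drives the arm by friction on the button or by pushing this lug.
- platter_centre (a point): On the vertical turning axis, at the top of the platter's rubber pad (pad 148 mm, aluminium platter 176 mm diameter, pad top 64 mm above the work surface). Turns with the platter: the index arm points along its -x, z is up.
- index_base: The fixed base, origin on the turning axis at the work surface. It carries a steel ring, 232 mm diameter, 38 to 46 mm above the surface, with 8 open slots in its rim, 45 degrees apart, one along its -x axis (the starting slot). The plunger's pin stands up in a slot from below.
- turntable (a joint): Angle of platter and index arm in rad, growing anticlockwise seen from above; about 0 at the start. The next slot is at 0.785. A slot leaves about 0.02 rad of play either way. Light friction, about 0.1 N m: it stays where it is left.
- plunger (a joint): How far the plunger is pressed, in m: 0 up (pin in a slot, table locked), 0.015 stop. Spring: 4 N at the start, 8 N at the stop. From about 0.011 on the pin is clear and the table can turn. Let go between slots, it rises only to about 0.011, the pin bearing on the ring's underside, and springs up by itself at the next slot it meets.
- vase: Loose bronze vase, 106 mm tall, foot 54 mm diameter, 62 mm at the belly and 82 mm over its two loop handles, 0.45 kg, standing within about 10 mm of the platter's centre; origin at the centre of its underside, z up.
- tray: Bystander: open black plastic tray, 120 x 170 x 45 mm, to the robot's right; origin at the centre of its underside.
- jar: Bystander: small closed amber jar, 56 mm diameter, 75 mm tall; origin at the centre of its underside.
- bowl: Bystander: copper bowl, 90 mm diameter, 45 mm tall; origin at the centre of its underside.
- brush: Bystander: brush 160 mm long, lying beside the turntable on the side away from the index arm.
- loupe: Bystander: black eyeglass loupe, 38 mm diameter, 36 mm tall, beside the turntable; origin at the centre of its underside.
- gauge_block: Bystander: steel block 50 x 16 x 12 mm, lying beside the turntable; origin at the centre of its underside.
- spatula: Bystander: spatula 170 mm long, lying to the robot's left.
There are look-alikes about, which are no part of the job. What is shaped like the vase but green or purple is not meant.

How it is judged:
By the outcome, as a careful person would: the job done as asked, in the order asked, and still so for the second after the job is handed in, with the robot touching nothing.
It also fails if it takes over 38 s, if anything falls off the work surface, if the arm or the gripper's body presses on something with over 40 N, if the wrist force passes 120 N, or if a joint passes its speed limit or range.

## Robot

A 6-joint arm with a two-finger parallel gripper is mounted at the origin on the work surface. World frame = base frame: x ahead of the robot, y to its left, z up, the work surface at z = 0. Lengths are in m, angles in rad, forces in N, time in s.
With the tool pointing down it reaches from about 0.3 to 0.875 m from the base axis. Payload 6.4 kg.
Tool frame: the origin (TCP) lies midway between the tips of the shut fingers; the grasp point (between the pads) lies 19 mm behind it (r.grip_point_offset is the distance from the TCP to the grasp point, in m); z points along the fingers, y is the direction in which the jaws open and shut (so a half turn about z gives the same grasp; the last joint's range is limited). The gripper opens to 85 mm and grips with 20 to 120 N. Pads are 22 mm wide; open, the fingers measure 114 mm over their backs; the gripper's body (76 mm by 85 mm) begins 54 mm behind the grasp point. The pads swing forward as they close: fully open they stand 13 mm farther back than shut.
Start: joints at [-1.547, 0.181, 1.607, -0, 1.354, -0.206], TCP at [0.131, -0.56, 0.231] pointing down, gripper open.
Joint ranges: [-2.99, 2.99], [-0.89, 2.07], [0.3, 2.58], [-1.14, 4.28], [0, 2.63], [-3.12, 3.12]. Speed limits (rad/s): [2.57, 2.57, 3.01, 3.14, 3.14, 3.14].

## Interface

Orientations are given as a unit quaternion [x, y, z, w].
In Python, from bench import r, vision gives the robot as it stands. The module is installed in compiled form; this text tells all that it offers.
- The arm moves only by the tool move_arm, never from a script. Its argument "motion" is one flat list of numbers, 5 for each row, row after row: the closure, from 0 (fully open) to 1 (shut), then the shift along the tool's x, y, z in m, then the turn about the tool's z in degrees. A call has 1 to 10 rows; each row shifts and turns the pose as measured when the row begins, along the tool's axes as they then stand; what a row does not reach is not made up. A row lasts 1/8 s, in which the tool goes at most 62.5 mm and 10.7 degrees, less where a joint would pass 70% of its speed; a pose out of reach is approached as far as the arm can. A call is refused whole if a number of a shift passes 0.0625 or a number of a turn 10.7, either way. A call with a gripper value outside its range is refused whole. The fingers move at their own pace and stop on an object; "squeeze" is the grip in N (left out, the last holds). Time passes only in rows, so rows that do not move let the fingers close. It gives the time, the measured TCP pose, the force and the opening at its end, in the units of the state.
- r.get_obs(): the state, without advancing time (a new reading comes with each control period).
- vision.get_image(name): name is "side" or "top"; returns a dict with "color" (400x640x3 uint8, blue, green, red), "z_map" (400x640 float32, m along the optical axis (not along the pixel's ray), 0 where there is no reading), "intrinsics" (3x3 intrinsics, pixels), "R" (3x3) and "t" (3): a world point X has camera coordinates R X + t. Camera axes: x right, y down, z forward; pixel columns grow to the right and rows downward; lengths in m; the calibration is good to about 2 mm. A picture is of the moment at which its call begins.
- r.sign_off(): hands the job in, once; it reports no verdict.
The state is a dict: "time_s": time; "joint_positions": joint angles; "joint_velocities": joint speeds; "effort": joint torques, N m; "tcp_pos": TCP position; "tool_rot": TCP orientation; "contact_force": force on the tool from outside, world axes, zero at the start; "ft_torque": the same for the moment, N m; "grip_width": finger opening in m.
Only numpy, scipy, OpenCV 4.12 (cv2) and the standard library are available. Lean on these libraries where they do the work, as an engineer would, in place of code of your own. Each camera call takes 0.05 s, during which the arm holds its last target. There are 200 camera calls.

## Working session

There is one attempt and no reset: what is moved stays moved. The work goes in short steps, Python scripts to look and compute and a tool call to move; the robot and the scene stay as the last step left them, time stands still between calls to the robot, and variables do not carry over. Pictures are saved under pics/ and viewed, about 8 in all and at most 12, crops included, and the job is handed in when it is done.

Besides the shell and the picture viewer there is one more tool, called after ">>>" by a JSON object that holds its "fn" and its "kwargs". move_arm: Moves the arm, as the interface text tells. Its arguments: {"type":"object","properties":{"motion":{"type":"array"},"squeeze":{"type":"number"}},"required":["motion"]}

```bash
mkdir -p pics; cat > h.py <<'E'
import numpy as np, cv2
from bench import r, vision
def pts(im):
    K=im["intrinsics"];z=im["z_map"];v,u=np.mgrid[0:400,0:640]
    c=np.stack([(u-K[0,2])*z/K[0,0],(v-K[1,2])*z/K[1,1],z],-1)
    return (c-im["t"])@im["R"]   # R^T (c-t)
def ray(im,u,v,h):
    K=im["intrinsics"];R=im["R"];o=-R.T@im["t"]
    d=R.T@np.array([(u-K[0,2])/K[0,0],(v-K[1,2])/K[1,1],1]);return o+d*(h-o[2])/d[2]
def proj(im,X):
    c=im["R"]@np.array(X)+im["t"];p=im["intrinsics"]@c;return p[:2]/p[2]
E
python3 - <<'E'
from h import *
for n in("top","side"):
    im=vision.get_image(n);cv2.imwrite(f"pics/{n}0.png",im["color"]);print(n,-im["R"].T@im["t"])
    np.save(n+"0.npy",im,allow_pickle=True)
o=r.get_obs();print({k:np.round(v,3) for k,v in o.items()})
E
```

```text
top [ 0.36585615 -0.02136562  1.16279248]
side [0.02196116 0.80306876 0.86590909]
{'time_s': np.float64(0.1), 'joint_positions': array([-1.547,  0.181,  1.608, -0.   ,  1.354, -0.206]), 'joint_velocities': array([-0.001,  0.   , -0.002,  0.   ,  0.   ,  0.001]), 'effort': array([ 0.0000e+00, -4.4587e+01, -3.5224e+01, -0.0000e+00,  4.0000e-03,
       -0.0000e+00]), 'tcp_pos': array([ 0.131, -0.559,  0.23 ]), 'tool_rot': array([ 0.993,  0.115,  0.   , -0.001]), 'contact_force': array([ 1.168, -0.236, -0.19 ]), 'ft_torque': array([0.001, 0.026, 0.061]), 'grip_width': np.float64(0.086)}
```

View pics/top0.png

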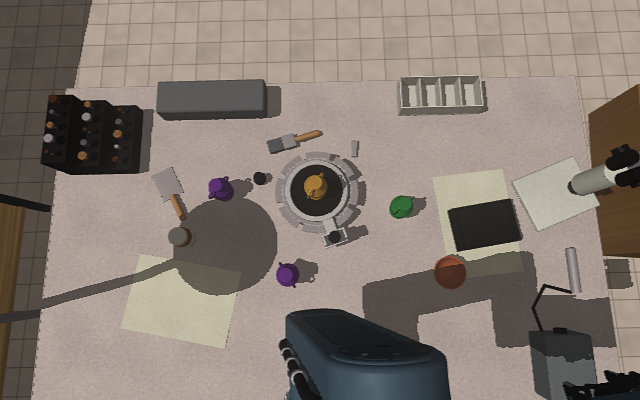

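View pics/side0.png

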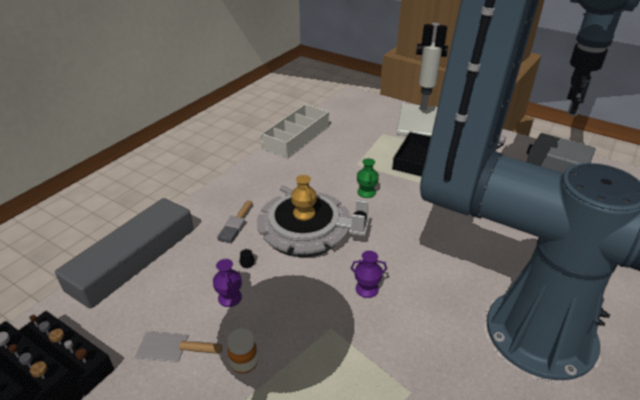

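Top view: bronze vase at (316,186) on the turntable, and the index arm with the black button at about (334,237). Possible look-alikes are the green vase (401,207), the purple ones (220,188) and (287,274), and for the button, the black loupe (260,178). The button on the arm's bar is the one I want. Next is a close crop with measurement.

```bash
python3 - <<'E'
from h import *
im=np.load("top0.npy",allow_pickle=True).item()
c=im["color"];g=cv2.cvtColor(c,cv2.COLOR_BGR2GRAY);P=pts(im)
print("up-ish",proj(im,[.4,0,0]),proj(im,[.5,0,0]),proj(im,[.5,.1,0]))
def big(mask,x0,y0,x1,y1):
    m=np.zeros_like(mask,np.uint8);m[y0:y1,x0:x1]=mask[y0:y1,x0:x1]
    cs,_=cv2.findContours(m,cv2.RETR_EXTERNAL,cv2.CHAIN_APPROX_NONE)
    return max(cs,key=cv2.contourArea)
pad=big((g<70),280,150,360,222);h=cv2.convexHull(pad);e=cv2.fitEllipse(h);print("pad",e,ray(im,*e[0],.064))
b=big((g<70),322,226,346,248);e2=cv2.fitEllipse(b);print("button",e2,ray(im,*e2[0],.088))
ring=np.where((P[...,2]>.035)&(P[...,2]<.05));
pc=ray(im,*e[0],.064);bc=ray(im,*e2[0],.088);d=bc-pc;print(np.hypot(*d[:2]),np.degrees(np.arctan2(d[1],d[0])))
# ring outline from height map
m=((P[...,2]>.03)&(P[...,2]<.075)).astype(np.uint8)*255
s=cv2.resize(c[140:260,265:375],None,fx=5,fy=5,interpolation=cv2.INTER_CUBIC);cv2.imwrite("pics/crop.png",s)
print(np.round(P[230:246,322:348:2,2]*1000).astype(int))
E
```

```text
up-ish [321.83273392 260.5088593 ] [321.17822185 225.69633156] [286.86184048 226.43647872]
pad ((316.2447204589844, 189.96376037597656), (51.066307067871094, 52.25391387939453), 74.6337661743164) [0.59325754 0.010753   0.064     ]
button ((334.080810546875, 236.70443725585938), (11.40511703491211, 12.31167984008789), 56.25973129272461) [ 0.45956296 -0.03557395  0.088     ]
0.14149355542760061 -160.88811987284953
[[  46   49   57   61   56   56   59   60   63   58   94  108   -2]
 [  44   46   61   60   56   91   86   86   62   60   84  104    1]
 [  41   -1   57   61   90   87 1163   88   85   58   64  106   -2]
 [  -4   -2   58   59   86   86   90   87   87   61   59  109    0]
 [  58   58   61   60   88   83   85   89   88   60   57  105  106]
 [ 104   62   55   85 1163   89   84   87   88   63   57   99  106]
 [ 107   60   59   89   83   86   90   88   90   85   64   83  105]
 [ 108   61   60   85   91   85   87   88   86   62   59   70  108]
 [ 111  105   57   84   86   87   87   87   88   62   59   56   74]
 [  80  108   56   57   90   88   91   89   89   63   56   58   57]
 [  56  110   61   60   89   87   89   87   83   58   57   61   59]
 [  -5  108   58   58   88   88   84   87   84   58   57   58    1]
 [  -1  107   62   58   56   85   88   84   65   58   54   -3    0]
 [   1  104  105   59   64   61   57   57   59    2    2    2   -2]
 [  -1  102  107   60   57   60   60   60   -1    1    0   -6    1]
 [   0   57   96   58   63   60   54   -2    2   -1    1    1   -1]]
```

View pics/crop.png

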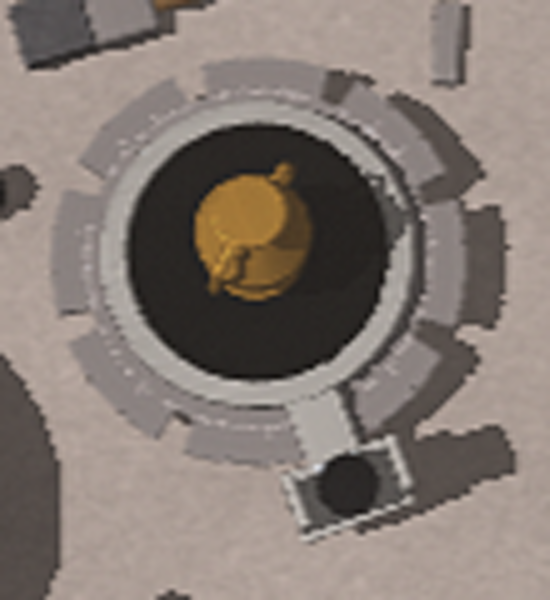

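The crop confirms the black button between two lugs on the bar. It sits 141.5 mm from the axis, against 142 mm expected. I'll write a helper that converts targets into tool-axis rows.

```bash
cat >> h.py <<'E'
from scipy.spatial.transform import Rotation as Ro
C=np.array([.5933,.0108])
def on(th,rad=.142): return C+rad*np.array([np.cos(np.radians(th)),np.sin(np.radians(th))])
def state():
    o=r.get_obs();R=Ro.from_quat(o["tool_rot"]);x=R.apply([1,0,0])
    print("t",round(float(o["time_s"]),2),"p",np.round(o["tcp_pos"],4),"yaw",round(np.degrees(np.arctan2(x[1],x[0])),1),"z",np.round(R.apply([0,0,1]),3),"F",np.round(o["contact_force"],1),"w",round(float(o["grip_width"]),3),"j6",o["joint_positions"][5].round(2))
    return o["tcp_pos"],R,np.degrees(np.arctan2(x[1],x[0]))
def rows(wps):
    """wps: list of (x,y,z,yaw deg); ideal rows one per waypoint, tool down"""
    p,R,y=state()
    for w in wps:
        d=R.inv().apply(np.array(w[:3])-p);dy=(w[3]-y+180)%360-180
        print("1,",", ".join(f"{a:.4f}" for a in d),", %.1f"%-dy)
        R=R*Ro.from_euler("z",-dy,degrees=True);p=np.array(w[:3]);y=w[3]
E
python3 - <<'E'
from h import *
p,R,y=state();b=np.array([.4596,-.0356,.2]);
rows([tuple(p+(b-p)*k/12)+(y+(109-y)*k/12,) for k in range(1,11)])
E
```

```text
t 0.1 p [ 0.131  -0.5594  0.2305] yaw 13.2 z [-0.     0.002 -1.   ] F [ 1.2 -0.2 -0.2] w 0.086 j6 -0.21
t 0.1 p [ 0.131  -0.5594  0.2305] yaw 13.2 z [-0.     0.002 -1.   ] F [ 1.2 -0.2 -0.2] w 0.086 j6 -0.21
1, 0.0366, -0.0363, 0.0026 , -8.0
1, 0.0413, -0.0308, 0.0026 , -8.0
1, 0.0452, -0.0248, 0.0026 , -8.0
1, 0.0482, -0.0183, 0.0026 , -8.0
1, 0.0502, -0.0114, 0.0026 , -8.0
1, 0.0513, -0.0043, 0.0026 , -8.0
1, 0.0514, 0.0029, 0.0026 , -8.0
1, 0.0505, 0.0100, 0.0026 , -8.0
1, 0.0487, 0.0169, 0.0026 , -8.0
1, 0.0458, 0.0235, 0.0026 , -8.0
```

>>> {"fn": "move_arm", "kwargs": {"motion": [1, 0.037, -0.036, 0.0, -8, 1, 0.041, -0.031, 0.0, -8, 1, 0.045, -0.025, 0.0, -8, 1, 0.048, -0.018, 0.0, -8, 1, 0.05, -0.011, 0.0, -8, 1, 0.051, -0.004, 0.0, -8, 1, 0.051, 0.003, 0.0, -8, 1, 0.05, 0.01, 0.0, -8, 1, 0.049, 0.017, 0.0, -8, 1, 0.046, 0.023, 0.0, -8], "squeeze": 20}}

```text
time_s: 1.35
tcp_pos: [0.4005, -0.1069, 0.2289]
tool_rot: [0.674, 0.739, 0.002, -0.002]
contact_force: [0.2, -0.1, -0.4]
grip_width: 0.0004
```

```bash
python3 - <<'E'
from h import *
p,R,y=state();b=np.array([.4596,-.0356,.15]);n=6
rows([tuple(p+(b-p)*k/n)+(y+(109-y)*k/n,) for k in range(1,n+1)])
E
```

```text
t 1.35 p [ 0.4005 -0.1069  0.2289] yaw 95.3 z [ 0.     0.005 -1.   ] F [ 0.2 -0.1 -0.4] w 0.0 j6 -0.65
t 1.35 p [ 0.4005 -0.1069  0.2289] yaw 95.3 z [ 0.     0.005 -1.   ] F [ 0.2 -0.1 -0.4] w 0.0 j6 -0.65
1, 0.0109, 0.0109, 0.0132 , -2.3
1, 0.0104, 0.0113, 0.0132 , -2.3
1, 0.0100, 0.0117, 0.0132 , -2.3
1, 0.0095, 0.0121, 0.0132 , -2.3
1, 0.0090, 0.0125, 0.0132 , -2.3
1, 0.0085, 0.0128, 0.0132 , -2.3
```

>>> {"fn": "move_arm", "kwargs": {"motion": [1, 0.011, 0.011, 0.013, -2.3, 1, 0.0105, 0.0115, 0.013, -2.3, 1, 0.01, 0.012, 0.013, -2.3, 1, 0.0095, 0.012, 0.013, -2.3, 1, 0.009, 0.0125, 0.013, -2.3, 1, 0.0085, 0.013, 0.013, -2.3, 1, 0, 0, 0, 0]}}

```text
time_s: 2.22
tcp_pos: [0.4613, -0.0274, 0.147]
tool_rot: [0.572, 0.82, 0.002, -0.003]
contact_force: [-0.5, -0.2, -0.0]
grip_width: 0.0001
```

```bash
python3 - <<'E'
from h import *
rows([(.4596,-.0356,.12,109),(.4596,-.0356,.10,109)])
im=vision.get_image("side");c=im["color"];print(proj(im,[.4596,-.0356,.088]),proj(im,[.4596,-.0356,.15]))
im2=vision.get_image("top");s=lambda c:cv2.resize(c,None,fx=5,fy=5,interpolation=cv2.INTER_CUBIC)
cv2.imwrite("pics/s1.png",np.hstack([s(c[150:270,310:390]),s(im2["color"][160:280,290:370])]))
E
```

```text
t 2.23 p [ 0.4613 -0.0274  0.147 ] yaw 110.2 z [-0.002  0.006 -1.   ] F [-0.5 -0.2 -0. ] w 0.0 j6 -0.68
1, -0.0073, -0.0045, 0.0269 , 1.2
1, -0.0001, -0.0000, 0.0200 , 0.0
[359.80676445 215.05005093] [361.08995203 194.65745949]
```

View pics/s1.png

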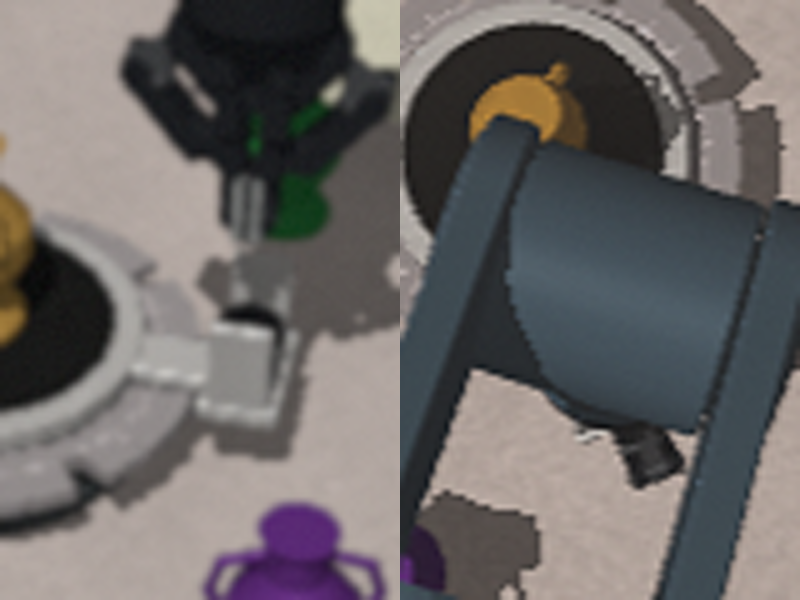

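Side view: the shut tip is above the button at about px (359,198), and the lugs are clear of it. Top view: the button is hidden by the arm. Correcting and lowering.

>>> {"fn": "move_arm", "kwargs": {"motion": [1, -0.007, -0.0045, 0.01, 1.2, 1, 0, 0, 0.015, 0, 1, 0, 0, 0.01, 0, 1, 0, 0, 0, 0]}}

```text
time_s: 2.82
tcp_pos: [0.4594, -0.0384, 0.1114]
tool_rot: [0.583, 0.812, 0.002, -0.001]
contact_force: [-0.3, 0.2, 0.5]
grip_width: 0.0001
```

```bash
python3 - <<'E'
from h import *
rows([(.4596,-.0356,.095,109),(.4596,-.0356,.085,109)])
E
```

```text
t 2.83 p [ 0.4594 -0.0384  0.1114] yaw 108.6 z [ 0.001  0.004 -1.   ] F [-0.3  0.2  0.5] w 0.0 j6 -0.67
1, 0.0025, 0.0010, 0.0164 , -0.4
1, -0.0000, -0.0000, 0.0100 , 0.0
```

>>> {"fn": "move_arm", "kwargs": {"motion": [1, 0.002, 0.001, 0.01, 0, 1, 0, 0, 0.01, 0, 1, 0, 0, 0.004, 0, 1, 0, 0, 0, 0]}}

```text
time_s: 3.32
tcp_pos: [0.4601, -0.0359, 0.0862]
tool_rot: [0.583, 0.812, 0.002, -0.001]
contact_force: [-1.0, 0.9, 3.6]
grip_width: 0.0002
```

```bash
python3 - <<'E'
from h import *
rows([(.4596,-.0356,.0745,109)])
E
```

```text
t 3.33 p [ 0.4601 -0.0359  0.0862] yaw 108.6 z [ 0.001  0.004 -1.   ] F [-1.   0.9  3.6] w 0.0 j6 -0.67
1, 0.0004, -0.0004, 0.0117 , -0.4
```

Contact at 4 N, as expected. Pressing.

>>> {"fn": "move_arm", "kwargs": {"motion": [1, 0, 0, 0.006, 0, 1, 0, 0, 0.006, 0, 1, 0, 0, 0, 0]}}

```text
time_s: 3.7
tcp_pos: [0.4608, -0.0365, 0.075]
tool_rot: [0.583, 0.812, 0.002, 0.0]
contact_force: [-2.6, -0.2, 6.3]
grip_width: 0.0001
```

```bash
python3 - <<'E'
from h import *
print("arc");z=.0737
# start angle 199.1
rows([tuple(on(t))+(z,t-90) for t in np.arange(202.1,230,3)])
E
```

```text
arc
t 3.7 p [ 0.4608 -0.0365  0.075 ] yaw 108.7 z [ 0.002  0.003 -1.   ] F [-2.6 -0.2  6.3] w 0.0 j6 -0.67
1, -0.0062, -0.0011, 0.0013 , -3.4
1, -0.0074, 0.0002, -0.0000 , -3.0
1, -0.0074, 0.0002, -0.0000 , -3.0
1, -0.0074, 0.0002, -0.0000 , -3.0
1, -0.0074, 0.0002, -0.0000 , -3.0
1, -0.0074, 0.0002, -0.0000 , -3.0
1, -0.0074, 0.0002, -0.0000 , -3.0
1, -0.0074, 0.0002, -0.0000 , -3.0
1, -0.0074, 0.0002, -0.0000 , -3.0
1, -0.0074, 0.0002, -0.0000 , -3.0
```

>>> {"fn": "move_arm", "kwargs": {"motion": [1, 0, -0.001, 0.0012, 0, 1, -0.002, 0, 0, -1, 1, -0.004, 0, 0, -2, 1, -0.005, 0, 0, -2, 1, -0.005, 0, 0, -2, 1, 0, 0, 0, 0]}}

```text
time_s: 4.45
tcp_pos: [0.4683, -0.0536, 0.0768]
tool_rot: [0.53, 0.848, 0.002, 0.003]
contact_force: [-2.1, -2.3, 5.9]
grip_width: -0.0
```

```bash
python3 - <<'E'
from h import *
p,R,y=state();d=p[:2]-C;t0=np.degrees(np.arctan2(d[1],d[0]))%360;print("ang",t0,"rad",np.hypot(*d))
rows([tuple(on(t))+(.0737,t-90) for t in t0+2.5*np.arange(1,4)])
im=vision.get_image("side");c=im["color"]
cv2.imwrite("pics/s2.png",cv2.resize(c[150:270,250:400],None,fx=5,fy=5,interpolation=cv2.INTER_CUBIC))
E
```

```text
t 4.45 p [ 0.4683 -0.0536  0.0768] yaw 116.0 z [ 0.007 -0.001 -1.   ] F [-2.1 -2.3  5.9] w -0.0 j6 -0.82
ang 207.2771148119959 rad 0.14059202069842344
t 4.45 p [ 0.4683 -0.0536  0.0768] yaw 116.0 z [ 0.007 -0.001 -1.   ] F [-2.1 -2.3  5.9] w -0.0 j6 -0.82
1, -0.0062, -0.0012, 0.0032 , -3.8
1, -0.0062, 0.0001, 0.0000 , -2.5
1, -0.0062, 0.0001, 0.0000 , -2.5
```

View pics/s2.png

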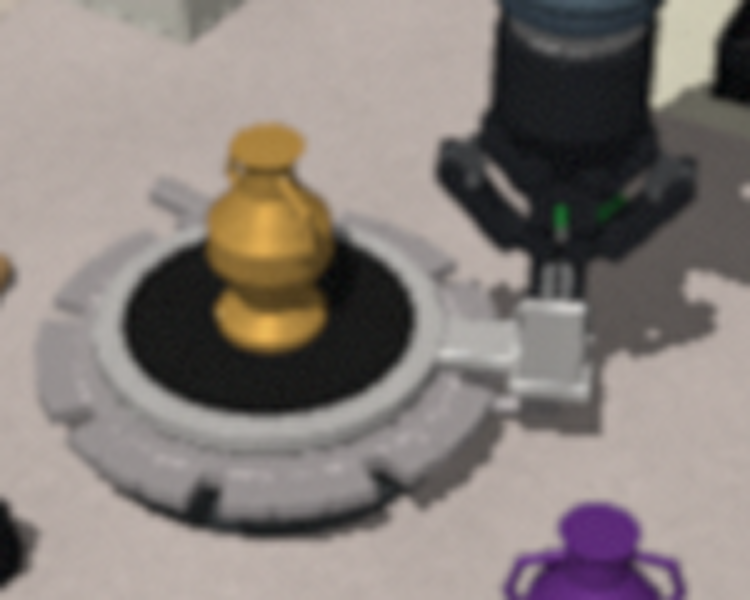

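The arm has left its slot and is following; the vase is standing (crop (268,240)). The tip has drifted up to 0.0768, so I'll press again and add a small downward amount per row.

>>> {"fn": "move_arm", "kwargs": {"motion": [1, 0, -0.001, 0.0025, 0, 1, -0.004, 0, 0.001, -2, 1, -0.006, 0, 0.0007, -2.5, 1, -0.006, 0, 0.0007, -2.5, 1, -0.006, 0, 0.0007, -2.5]}}

```text
time_s: 5.12
tcp_pos: [0.4819, -0.075, 0.0746]
tool_rot: [0.456, 0.89, 0.002, 0.007]
contact_force: [-2.7, 0.2, 6.5]
grip_width: -0.0
```

```bash
cat >> h.py <<'E'
def ang():
    p,R,y=state();d=p[:2]-C;t0=np.degrees(np.arctan2(d[1],d[0]))%360;print("ang",t0,"turned",t0-199.1,"rad",np.hypot(*d),"yaw err",y-(t0-90))
    return t0
E
python3 - <<'E'
from h import *
t0=ang();rows([tuple(on(t))+(.074,t-90) for t in t0+2.5*np.arange(1,3)])
E
```

```text
t 5.12 p [ 0.4819 -0.075   0.0746] yaw 125.8 z [ 0.015 -0.004 -1.   ] F [-2.7  0.2  6.5] w -0.0 j6 -1.03
ang 217.62669625217038 turned 18.52669625217038 rad 0.14061385739430732 yaw err -1.8420408183216495
t 5.12 p [ 0.4819 -0.075   0.0746] yaw 125.8 z [ 0.015 -0.004 -1.   ] F [-2.7  0.2  6.5] w -0.0 j6 -1.03
1, -0.0062, -0.0011, 0.0007 , -4.3
1, -0.0062, 0.0001, 0.0001 , -2.5
```

>>> {"fn": "move_arm", "kwargs": {"motion": [1, -0.006, -0.001, 0.001, -3.5, 1, -0.006, 0, 0.0008, -3, 1, -0.006, 0, 0.0008, -2.7, 1, -0.006, 0, 0.0008, -2.7, 1, -0.005, 0, 0.0008, -2.5, 1, 0, 0, 0, 0]}}

```text
time_s: 5.88
tcp_pos: [0.5078, -0.1009, 0.0762]
tool_rot: [0.336, 0.942, 0.0, 0.015]
contact_force: [-2.3, -1.4, 7.1]
grip_width: -0.0
```

```bash
python3 - <<'E'
from h import *
t0=ang();rows([tuple(on(t))+(.074,t-90) for t in t0+2.5*np.arange(1,3)])
im=vision.get_image("side");c=im["color"]
cv2.imwrite("pics/s3.png",cv2.resize(c[150:270,250:400],None,fx=5,fy=5,interpolation=cv2.INTER_CUBIC))
E
```

```text
t 5.88 p [ 0.5078 -0.1009  0.0762] yaw 140.7 z [ 0.029 -0.01  -1.   ] F [-2.3 -1.4  7.1] w -0.0 j6 -1.31
ang 232.58112866275138 turned 33.48112866275139 rad 0.14065241439340434 yaw err -1.9173257491440552
t 5.88 p [ 0.5078 -0.1009  0.0762] yaw 140.7 z [ 0.029 -0.01  -1.   ] F [-2.3 -1.4  7.1] w -0.0 j6 -1.31
1, -0.0062, -0.0010, 0.0023 , -4.4
1, -0.0062, 0.0001, 0.0002 , -2.5
```

View pics/s3.png

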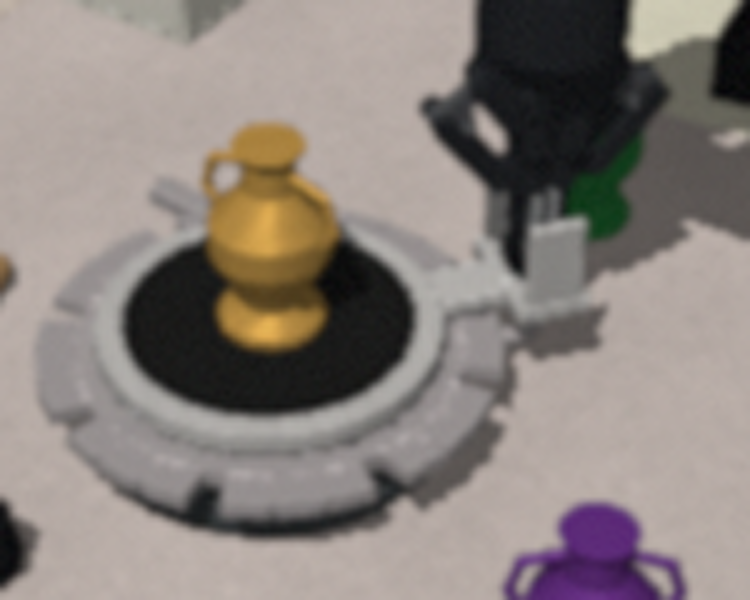

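>>> {"fn": "move_arm", "kwargs": {"motion": [1, -0.003, -0.001, 0.0028, -2.5, 1, -0.006, 0, 0.001, -3, 1, -0.006, 0, 0.0008, -2.7, 1, -0.005, 0, 0.0008, -2.5, 1, 0, 0, 0.0006, 0]}}

```text
time_s: 6.55
tcp_pos: [0.5306, -0.1153, 0.0759]
tool_rot: [0.245, 0.969, -0.002, 0.023]
contact_force: [-1.4, -0.2, 6.4]
grip_width: -0.0001
```

```bash
python3 - <<'E'
from h import *
t0=ang();rows([tuple(on(t))+(.074,t-90) for t in [244.1]])
for n in ("side","top"):
    im=vision.get_image(n);P=pts(im);z=P[...,2];rr=np.hypot(P[...,0]-C[0],P[...,1]-C[1])
    # lug tops and arm bar points, gated between radii (bar: 92..120 mm, 50-66 mm high)
    a=np.degrees(np.arctan2(P[...,1]-C[1],P[...,0]-C[0]))%360
    m=(rr>.10)&(rr<.114)&(z>.051)&(z<.068)&(abs(a-244)<25)
    print(n,"bar",m.sum(),np.percentile(a[m],[2,10,50,90,98]).round(1) if m.sum() else 0)
    m=(rr>.124)&(rr<.160)&(z>.098)&(z<.113)&(abs(a-244)<25);h=np.histogram(a[m],np.arange(220,270,2))[0];print("lug",h)
E
```

```text
t 6.55 p [ 0.5306 -0.1153  0.0759] yaw 151.7 z [ 0.043 -0.014 -0.999] F [-1.4 -0.2  6.4] w -0.0 j6 -1.52
ang 243.57389866694592 turned 44.47389866694593 rad 0.14084142069005834 yaw err -1.8985487547974458
t 6.55 p [ 0.5306 -0.1153  0.0759] yaw 151.7 z [ 0.043 -0.014 -0.999] F [-1.4 -0.2  6.4] w -0.0 j6 -1.52
1, -0.0013, -0.0011, 0.0019 , -2.4
side bar 50 [230.8 234.6 240.5 248.5 250.6]
lug [ 0  0  0  1 10 36  7  0  1 26 13  6  5  0  0  0  0  2  0  0  0  0  0  0]
top bar 24 [234.8 235.2 237.7 240.6 241.9]
lug [ 0  0  0  0  5 18  4  0  0  0  0  0  0  0  0  0  0  0  0  0  0  0  0  0]
```

```bash
cat >> h.py <<'E'
def lug(name,g=244.1,im=None):
    im=im or vision.get_image(name);P=pts(im);d=P[...,:2]-C;z=P[...,2]
    e=np.array([np.cos(np.radians(g)),np.sin(np.radians(g))]);t=np.array([-e[1],e[0]])
    rad=d@e;tan=d@t;out=[]
    for s in (-1,1):
        m=(rad>.125)&(rad<.16)&(abs(tan-s*.029)<.011)&(z>.1035)&(z<.113)
        if m.sum()>4: out.append((s,int(m.sum()),round(float(np.median(tan[m]))*1000,1),"deg off",round(float(np.degrees((np.median(tan[m])-s*.029)/.142)),2)))
    print(name,out)
E
python3 - <<'E'
from h import *
for n in ("top","side"): lug(n,199.1,np.load(n+"0.npy",allow_pickle=True).item())
for n in ("top","side"): lug(n)
E
```

```text
top [(-1, 25, -29.5, 'deg off', -0.19), (1, 27, 28.6, 'deg off', -0.17)]
side [(-1, 43, -28.8, 'deg off', 0.09), (1, 38, 29.0, 'deg off', -0.01)]
top [(-1, 19, -31.6, 'deg off', -1.06)]
side [(-1, 35, -32.9, 'deg off', -1.58)]
```

The arm is about 1.2° short of the slot. I'll press again, push 3 mm further, then ease up.

>>> {"fn": "move_arm", "kwargs": {"motion": [1, 0, 0, 0.0022, 0, 1, -0.003, 0, 0.0008, -1.5, 1, 0, 0, 0.0006, 0]}}

```text
time_s: 7.12
tcp_pos: [0.5369, -0.1184, 0.0755]
tool_rot: [0.232, 0.972, -0.003, 0.027]
contact_force: [-0.8, 0.2, 7.1]
grip_width: -0.0002
```

```bash
python3 - <<'E'
from h import *
ang();lug("top");lug("side")
E
```

```text
t 7.12 p [ 0.5369 -0.1184  0.0755] yaw 153.2 z [ 0.051 -0.018 -0.999] F [-0.8  0.2  7.1] w -0.0 j6 -1.54
ang 246.42409555021885 turned 47.32409555021886 rad 0.14101450376473385 yaw err -3.2275782388210246
top [(-1, 20, -25.6, 'deg off', 1.38)]
side [(-1, 31, -25.9, 'deg off', 1.27)]
```

>>> {"fn": "move_arm", "kwargs": {"motion": [1, 0.002, 0, 0.001, 0, 1, 0, 0, 0.0006, 0]}}

```text
time_s: 7.48
tcp_pos: [0.5379, -0.1189, 0.076]
tool_rot: [0.232, 0.972, -0.003, 0.03]
contact_force: [-0.3, -0.1, 6.7]
grip_width: -0.0001
```

```bash
python3 - <<'E'
from h import *
ang();lug("top");lug("side")
E
```

```text
t 7.47 p [ 0.5379 -0.1189  0.076 ] yaw 153.2 z [ 0.057 -0.021 -0.998] F [-0.3 -0.1  6.7] w -0.0 j6 -1.54
ang 246.86781713317123 turned 47.767817133171235 rad 0.14108376688828456 yaw err -3.688793131908369
top [(-1, 19, -24.7, 'deg off', 1.75)]
side [(-1, 35, -24.3, 'deg off', 1.88)]
```

>>> {"fn": "move_arm", "kwargs": {"motion": [1, 0.004, 0, 0.0015, 0, 1, 0.003, 0, 0.001, 0]}}

```text
time_s: 7.82
tcp_pos: [0.5352, -0.1176, 0.0757]
tool_rot: [0.232, 0.972, -0.004, 0.034]
contact_force: [-0.2, -1.1, 6.8]
grip_width: -0.0002
```

```bash
python3 - <<'E'
from h import *
ang();lug("top");lug("side")
E
```

```text
t 7.83 p [ 0.5352 -0.1176  0.0757] yaw 153.2 z [ 0.065 -0.024 -0.998] F [-0.2 -1.1  6.8] w -0.0 j6 -1.54
ang 245.65028067372975 turned 46.55028067372976 rad 0.14091889702025256 yaw err -2.4813983517562406
top [(-1, 9, -28.6, 'deg off', 0.16)]
side [(-1, 31, -26.9, 'deg off', 0.84)]
```

Within about 0.5° of the slot centre. Releasing, with the drift compensated.

>>> {"fn": "move_arm", "kwargs": {"motion": [1, 0.003, 0, -0.006, 0, 1, 0.001, 0, -0.008, 0, 1, 0, 0, -0.01, 0]}}

```text
time_s: 8.3
tcp_pos: [0.531, -0.1155, 0.1007]
tool_rot: [0.232, 0.972, -0.004, 0.036]
contact_force: [-0.2, 0.4, -0.1]
grip_width: -0.0002
```

```bash
python3 - <<'E'
from h import *
ang();lug("top")
im=vision.get_image("side");lug("side",im=im);c=im["color"]
P=pts(im);B=on(244.1);m=np.hypot(P[...,0]-B[0],P[...,1]-B[1])<.014;print(np.histogram(P[m][:,2],np.arange(.06,.12,.004)))
cv2.imwrite("pics/s4.png",cv2.resize(c[150:270,250:400],None,fx=5,fy=5,interpolation=cv2.INTER_CUBIC))
E
```

```text
t 8.3 p [ 0.531  -0.1155  0.1007] yaw 153.1 z [ 0.067 -0.025 -0.997] F [-0.2  0.4 -0.1] w -0.0 j6 -1.54
ang 243.74416996311754 turned 44.64416996311755 rad 0.14083402316701343 yaw err -0.5947894057594283
top [(-1, 16, -30.6, 'deg off', -0.63)]
side [(-1, 36, -30.2, 'deg off', -0.5), (1, 14, 28.3, 'deg off', -0.3)]
(array([ 8, 15,  8,  6,  0,  0,  6, 33,  4,  0,  0,  5,  7, 10]), array([0.06 , 0.064, 0.068, 0.072, 0.076, 0.08 , 0.084, 0.088, 0.092,
       0.096, 0.1  , 0.104, 0.108, 0.112, 0.116]))
```

View pics/s4.png

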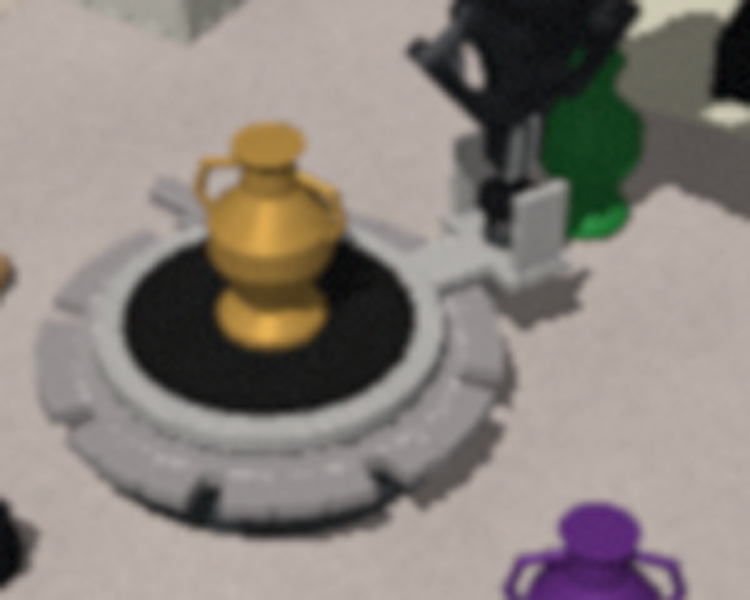

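The button reads about 0.09, so it's fully up, and the arm is within 0.5° of the slot. Retreating upward and back so the button is visible for a final check.

>>> {"fn": "move_arm", "kwargs": {"motion": [1, 0, 0, -0.02, 0, 1, 0, 0, -0.03, 0, 1, 0, 0, -0.04, 0, 1, 0, 0, -0.04, 0, 1, 0, 0, -0.02, 0, 1, 0, 0.04, 0, 0, 1, 0.0, 0.05, 0, 0, 1, 0.0, 0.05, 0, 0, 1, 0, 0.02, 0, 0, 1, 0, 0, 0, 0]}}

```text
time_s: 9.65
tcp_pos: [0.5932, 0.0351, 0.253]
tool_rot: [0.233, 0.972, -0.004, 0.033]
contact_force: [-0.4, -0.5, 0.4]
grip_width: -0.0001
```

```bash
python3 - <<'E'
from h import *
state()
for n in ("top","side"):
    im=vision.get_image(n);lug(n,im=im);P=pts(im)
    B=on(243.6);m=np.hypot(P[...,0]-B[0],P[...,1]-B[1])<.012;print("button z",m.sum(),np.median(P[m][:,2]) if m.any() else 0)
    cv2.imwrite(f"pics/{n}5.png",im["color"])
a=cv2.imread("pics/top5.png");b=cv2.imread("pics/side5.png")
cv2.imwrite("pics/fin.png",np.vstack([cv2.resize(a[100:300,150:550],(600,300)),cv2.resize(b[140:340,130:530],(600,300))]))
E
```

```text
t 9.65 p [0.5932 0.0351 0.253 ] yaw 153.0 z [ 0.062 -0.024 -0.998] F [-0.4 -0.5  0.4] w -0.0 j6 -1.23
top [(-1, 26, -29.8, 'deg off', -0.32), (1, 23, 28.2, 'deg off', -0.32)]
button z 63 0.08754315690067944
side [(-1, 37, -31.1, 'deg off', -0.84), (1, 37, 26.9, 'deg off', -0.86)]
button z 94 0.06715519364845401
```

View pics/fin.png

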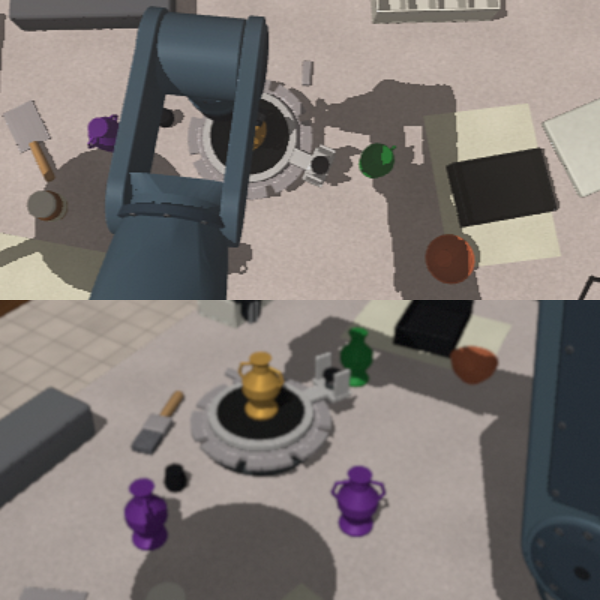

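Top view: button at about (320,165), fully up at 0.0875 m, and the arm is in the next slot. The vase stands and the surrounding things look unmoved. The tip is at 0.253 m, clear above the vase (0.17 m). Handing in.

```bash
python3 -c "
from h import *
print(r.sign_off())"
```

```text
the job is handed in; nothing more can be done
None
```

I pressed the plunger with the shut fingertips and kept it down while pushing the arm anticlockwise to the next slot. There I released it, lifted clear and handed the job in at about 10 s of the 38 s allowed.

**Final checks**
- **Plunger:** the top camera puts the button top at 87.5 mm, which is fully up. The side camera gave 67 mm at the same spot. I think the lug in front blocks its view of the button, so I went by the top camera.
- **Arm angle:** it rests 0.3° (top) to 0.85° (side) short of the nominal 45°. Both are within the slot's play of about 1.15° either way.
- **Vase and surroundings:** the vase rode round standing and was not touched. The things around the turntable look unmoved by eye; I did not measure them.

**What went less cleanly**
- **Overshoot:** while held down, the arm went about 1.8° past the slot because the tool drifts under load. I eased it back before releasing.
- **Retreat:** after lifting, I moved the gripper inward over the vase instead of away from it, with about 80 mm of clearance.

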